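Gauge the stake caps and sort them

TASK

Try the two brass caps from the green mat on the gauge pin, one at a time: slide the cap straight down over the pin and press until it either pushes the orange spring collar all the way down or stops hard partway, without ramming it. Stand each cap that goes all the way down upright in the dark wooden tray and each one that stops short upright in the terracotta saucer, putting the first away before trying the second. Leave the two caps on the blue mat and everything else on the bench where they are.

Things in the scene. Friction and masses are not known exactly. Their poses are not given: they have to be found in the camera images.
- cap_1: One of four brass caps, alike outside: round, 30 mm across, 54 mm tall, closed on top, standing mouth down; 120 g. Mouth bore 23 mm; a sound bore is 47 mm deep, a faulty one narrows out of sight 22 mm above the mouth. Which are faulty, and how many, only the gauge tells. Two start on the green mat, two on the blue. Origin: centre of the mouth, z towards the closed top.
- cap_2: One of four brass caps, alike outside: round, 30 mm across, 54 mm tall, closed on top, standing mouth down; 120 g. Mouth bore 23 mm; a sound bore is 47 mm deep, a faulty one narrows out of sight 22 mm above the mouth. Which are faulty, and how many, only the gauge tells. Two start on the green mat, two on the blue. Origin: centre of the mouth, z towards the closed top.
- cap_3: One of four brass caps, alike outside: round, 30 mm across, 54 mm tall, closed on top, standing mouth down; 120 g. Mouth bore 23 mm; a sound bore is 47 mm deep, a faulty one narrows out of sight 22 mm above the mouth. Which are faulty, and how many, only the gauge tells. Two start on the green mat, two on the blue. Origin: centre of the mouth, z towards the closed top.
- cap_4: One of four brass caps, alike outside: round, 30 mm across, 54 mm tall, closed on top, standing mouth down; 120 g. Mouth bore 23 mm; a sound bore is 47 mm deep, a faulty one narrows out of sight 22 mm above the mouth. Which are faulty, and how many, only the gauge tells. Two start on the green mat, two on the blue. Origin: centre of the mouth, z towards the closed top.
- gauge: Fixed gauge: dark steel base 90 x 90 x 20 mm with an upright 20 mm steel pin, its top 72 mm above the bench; the last 8 mm taper to 12 mm; the pin yields 1 mm per 8 N. Origin: centre of the underside, pin along z. A sound cap goes on until its mouth is 28 mm above the bench; a faulty one stops with it at 50 mm.
- pin_tip (a point): Centre of the top of the gauge pin, 72 mm above the bench.
- collar (a joint): Orange sprung collar round the foot of the pin, 38 mm in diameter, 8 mm high; 0 = up (its top 43 mm above the bench), 0.015 m = pressed fully down (top at 28 mm). The spring pushes back with 3 N at the top and 7.5 N fully down.
- test_mat: Green mat 120 x 160 x 4 mm, flat on the bench; the two caps to try stand on it, 80 mm apart along its y. Origin: centre of the underside.
- keep_mat: Blue mat 80 x 160 x 4 mm near the back of the bench; its two caps are to be left alone. Origin: centre of the underside.
- tray: Dark wooden square tray, fixed, 140 x 140 mm outside, 6 mm walls, 18 mm high, for caps that go all the way down. Origin: centre of the underside.
- tray_in (a point): Centre of the tray's inner floor, 5 mm above the bench; inside 128 x 128 mm.
- saucer: Round terracotta saucer, fixed, 148 mm across the rim, 16 mm high, for caps that stop short. Origin: centre of the underside.
- saucer_in (a point): Centre of the saucer's flat inner floor, 6 mm above the bench; the floor is about 120 mm across.
- cloche: Round glass cloche, 150 mm across, 205 mm tall. Bystander. Origin: centre of the underside.
- pot: Empty terracotta pot, 134 mm across the rim, 107 mm tall. Bystander. Origin: centre of the underside.
- dispenser: White plastic push dispenser for plant ties, 75 x 100 x 83 mm. Bystander. Origin: centre of the underside.
- rake: Black steel bonsai rake, 290 mm long, lying flat along its x. Bystander. Origin: underside of the handle's middle.
- scoop: Grey silicone scoop, 205 mm long along its x, 32 mm high. Bystander. Origin: underside, where blade and handle meet.
Things that resemble listed ones, but are neither listed nor needed, are in the scene too. Of the things like the tray, leave any that is grey; of the rest the larger one is meant.

How it is judged:
On the way, in this order (a step that is already met when the one before it is completed fails the run):
1. a first cap is on the pin and pressed to its limit: collar fully down, or stopped hard partway (((horizontal distance between cap_1 and pin_tip below 0.005 m and angle between cap_1's own z axis and vertical below 0.12 rad and value of joint collar above 0.0125 m and z of cap_1 in the frame of gauge below 0.032 m) or (horizontal distance between cap_2 and pin_tip below 0.005 m and angle between cap_2's own z axis and vertical below 0.12 rad and z of cap_2 in the frame of gauge between 0.042 and 0.053 m and contact force between cap_2 and gauge above 3 N) or (horizontal distance between cap_3 and pin_tip below 0.005 m and angle between cap_3's own z axis and vertical below 0.12 rad and value of joint collar above 0.0125 m and z of cap_3 in the frame of gauge below 0.032 m) or (horizontal distance between cap_4 and pin_tip below 0.005 m and angle between cap_4's own z axis and vertical below 0.12 rad and z of cap_4 in the frame of gauge between 0.042 and 0.053 m and contact force between cap_4 and gauge above 3 N))), for 0.1 s.
2. the first cap stands in its proper place (((z of cap_1 in the frame of tray_in between -0.004 and 0.004 m and angle between cap_1's own z axis and vertical below 0.12 rad and linear speed of cap_1 below 0.03 m/s and x of cap_1 in the frame of tray_in between -0.055 and 0.055 m and y of cap_1 in the frame of tray_in between -0.055 and 0.055 m) or (z of cap_2 in the frame of saucer_in between -0.004 and 0.004 m and angle between cap_2's own z axis and vertical below 0.12 rad and linear speed of cap_2 below 0.03 m/s and horizontal distance between cap_2 and saucer_in below 0.052 m) or (z of cap_3 in the frame of tray_in between -0.004 and 0.004 m and angle between cap_3's own z axis and vertical below 0.12 rad and linear speed of cap_3 below 0.03 m/s and x of cap_3 in the frame of tray_in between -0.055 and 0.055 m and y of cap_3 in the frame of tray_in between -0.055 and 0.055 m) or (z of cap_4 in the frame of saucer_in between -0.004 and 0.004 m and angle between cap_4's own z axis and vertical below 0.12 rad and linear speed of cap_4 below 0.03 m/s and horizontal distance between cap_4 and saucer_in below 0.052 m))), for 0.2 s.
3. with the first cap in its place, a second cap is on the pin and pressed to its limit (((z of cap_1 in the frame of tray_in between -0.004 and 0.004 m and angle between cap_1's own z axis and vertical below 0.12 rad and linear speed of cap_1 below 0.03 m/s and x of cap_1 in the frame of tray_in between -0.055 and 0.055 m and y of cap_1 in the frame of tray_in between -0.055 and 0.055 m) or (z of cap_2 in the frame of saucer_in between -0.004 and 0.004 m and angle between cap_2's own z axis and vertical below 0.12 rad and linear speed of cap_2 below 0.03 m/s and horizontal distance between cap_2 and saucer_in below 0.052 m) or (z of cap_3 in the frame of tray_in between -0.004 and 0.004 m and angle between cap_3's own z axis and vertical below 0.12 rad and linear speed of cap_3 below 0.03 m/s and x of cap_3 in the frame of tray_in between -0.055 and 0.055 m and y of cap_3 in the frame of tray_in between -0.055 and 0.055 m) or (z of cap_4 in the frame of saucer_in between -0.004 and 0.004 m and angle between cap_4's own z axis and vertical below 0.12 rad and linear speed of cap_4 below 0.03 m/s and horizontal distance between cap_4 and saucer_in below 0.052 m)) and ((horizontal distance between cap_1 and pin_tip below 0.005 m and angle between cap_1's own z axis and vertical below 0.12 rad and value of joint collar above 0.0125 m and z of cap_1 in the frame of gauge below 0.032 m) or (horizontal distance between cap_2 and pin_tip below 0.005 m and angle between cap_2's own z axis and vertical below 0.12 rad and z of cap_2 in the frame of gauge between 0.042 and 0.053 m and contact force between cap_2 and gauge above 3 N) or (horizontal distance between cap_3 and pin_tip below 0.005 m and angle between cap_3's own z axis and vertical below 0.12 rad and value of joint collar above 0.0125 m and z of cap_3 in the frame of gauge below 0.032 m) or (horizontal distance between cap_4 and pin_tip below 0.005 m and angle between cap_4's own z axis and vertical below 0.12 rad and z of cap_4 in the frame of gauge between 0.042 and 0.053 m and contact force between cap_4 and gauge above 3 N))), for 0.1 s.
At the end, for the whole second after the job is handed in: Both caps from the green mat stand upright (within 0.12 rad), at rest: those that go all the way down on the tray floor (centre within 55 mm of its middle in x and y), those that stop short on the saucer floor (within 52 mm). The two caps on the blue mat moved less than 20 mm ((((distance of cap_1 from where it was at the start of the episode below 0.02 m and angle between cap_1's own z axis and vertical below 0.12 rad and horizontal distance between cap_1 and keep_mat below 0.1 m) and (distance of cap_2 from where it was at the start of the episode below 0.02 m and angle between cap_2's own z axis and vertical below 0.12 rad and horizontal distance between cap_2 and keep_mat below 0.1 m) and (z of cap_3 in the frame of tray_in between -0.004 and 0.004 m and angle between cap_3's own z axis and vertical below 0.12 rad and linear speed of cap_3 below 0.03 m/s and x of cap_3 in the frame of tray_in between -0.055 and 0.055 m and y of cap_3 in the frame of tray_in between -0.055 and 0.055 m) and (z of cap_4 in the frame of saucer_in between -0.004 and 0.004 m and angle between cap_4's own z axis and vertical below 0.12 rad and linear speed of cap_4 below 0.03 m/s and horizontal distance between cap_4 and saucer_in below 0.052 m)) or ((distance of cap_1 from where it was at the start of the episode below 0.02 m and angle between cap_1's own z axis and vertical below 0.12 rad and horizontal distance between cap_1 and keep_mat below 0.1 m) and (distance of cap_3 from where it was at the start of the episode below 0.02 m and angle between cap_3's own z axis and vertical below 0.12 rad and horizontal distance between cap_3 and keep_mat below 0.1 m) and (z of cap_2 in the frame of saucer_in between -0.004 and 0.004 m and angle between cap_2's own z axis and vertical below 0.12 rad and linear speed of cap_2 below 0.03 m/s and horizontal distance between cap_2 and saucer_in below 0.052 m) and (z of cap_4 in the frame of saucer_in between -0.004 and 0.004 m and angle between cap_4's own z axis and vertical below 0.12 rad and linear speed of cap_4 below 0.03 m/s and horizontal distance between cap_4 and saucer_in below 0.052 m)) or ((distance of cap_1 from where it was at the start of the episode below 0.02 m and angle between cap_1's own z axis and vertical below 0.12 rad and horizontal distance between cap_1 and keep_mat below 0.1 m) and (distance of cap_4 from where it was at the start of the episode below 0.02 m and angle between cap_4's own z axis and vertical below 0.12 rad and horizontal distance between cap_4 and keep_mat below 0.1 m) and (z of cap_2 in the frame of saucer_in between -0.004 and 0.004 m and angle between cap_2's own z axis and vertical below 0.12 rad and linear speed of cap_2 below 0.03 m/s and horizontal distance between cap_2 and saucer_in below 0.052 m) and (z of cap_3 in the frame of tray_in between -0.004 and 0.004 m and angle between cap_3's own z axis and vertical below 0.12 rad and linear speed of cap_3 below 0.03 m/s and x of cap_3 in the frame of tray_in between -0.055 and 0.055 m and y of cap_3 in the frame of tray_in between -0.055 and 0.055 m)) or ((distance of cap_2 from where it was at the start of the episode below 0.02 m and angle between cap_2's own z axis and vertical below 0.12 rad and horizontal distance between cap_2 and keep_mat below 0.1 m) and (distance of cap_3 from where it was at the start of the episode below 0.02 m and angle between cap_3's own z axis and vertical below 0.12 rad and horizontal distance between cap_3 and keep_mat below 0.1 m) and (z of cap_1 in the frame of tray_in between -0.004 and 0.004 m and angle between cap_1's own z axis and vertical below 0.12 rad and linear speed of cap_1 below 0.03 m/s and x of cap_1 in the frame of tray_in between -0.055 and 0.055 m and y of cap_1 in the frame of tray_in between -0.055 and 0.055 m) and (z of cap_4 in the frame of saucer_in between -0.004 and 0.004 m and angle between cap_4's own z axis and vertical below 0.12 rad and linear speed of cap_4 below 0.03 m/s and horizontal distance between cap_4 and saucer_in below 0.052 m)) or ((distance of cap_2 from where it was at the start of the episode below 0.02 m and angle between cap_2's own z axis and vertical below 0.12 rad and horizontal distance between cap_2 and keep_mat below 0.1 m) and (distance of cap_4 from where it was at the start of the episode below 0.02 m and angle between cap_4's own z axis and vertical below 0.12 rad and horizontal distance between cap_4 and keep_mat below 0.1 m) and (z of cap_1 in the frame of tray_in between -0.004 and 0.004 m and angle between cap_1's own z axis and vertical below 0.12 rad and linear speed of cap_1 below 0.03 m/s and x of cap_1 in the frame of tray_in between -0.055 and 0.055 m and y of cap_1 in the frame of tray_in between -0.055 and 0.055 m) and (z of cap_3 in the frame of tray_in between -0.004 and 0.004 m and angle between cap_3's own z axis and vertical below 0.12 rad and linear speed of cap_3 below 0.03 m/s and x of cap_3 in the frame of tray_in between -0.055 and 0.055 m and y of cap_3 in the frame of tray_in between -0.055 and 0.055 m)) or ((distance of cap_3 from where it was at the start of the episode below 0.02 m and angle between cap_3's own z axis and vertical below 0.12 rad and horizontal distance between cap_3 and keep_mat below 0.1 m) and (distance of cap_4 from where it was at the start of the episode below 0.02 m and angle between cap_4's own z axis and vertical below 0.12 rad and horizontal distance between cap_4 and keep_mat below 0.1 m) and (z of cap_1 in the frame of tray_in between -0.004 and 0.004 m and angle between cap_1's own z axis and vertical below 0.12 rad and linear speed of cap_1 below 0.03 m/s and x of cap_1 in the frame of tray_in between -0.055 and 0.055 m and y of cap_1 in the frame of tray_in between -0.055 and 0.055 m) and (z of cap_2 in the frame of saucer_in between -0.004 and 0.004 m and angle between cap_2's own z axis and vertical below 0.12 rad and linear speed of cap_2 below 0.03 m/s and horizontal distance between cap_2 and saucer_in below 0.052 m)))); the robot touches nothing.
It fails at once if a cap is rammed on the gauge with more than 40 N (contact force between any of cap_1, cap_2, cap_3, cap_4 and gauge above 40 N).
It fails at once if a bystander is moved more than 30 mm (distance of any of cloche, pot, dispenser, rake, scoop from where it was at the start of the episode above 0.03 m).
It also fails if it takes over 64 s, if anything falls off the work surface, if the arm or the gripper's body presses on something with over 40 N, if the wrist force passes 120 N, or if a joint passes its speed limit or range.

ROBOT

A 6-joint arm with a two-finger parallel gripper is mounted at the origin on the work surface. World frame = base frame: x ahead of the robot, y to its left, z up, the work surface at z = 0. Lengths are in m, angles in rad, forces in N, time in s.
With the tool pointing down it reaches from about 0.35 to 0.975 m from the base axis. Payload 4.9 kg.
Tool frame: the origin (TCP) lies at the very end of the fingers, on their centre line; the grasp point (between the pads) lies 19 mm behind it (ctrl.pinch_z is the distance from the TCP to the grasp point, in m); z points along the fingers, y is the direction in which the jaws open and shut (so a half turn about z gives the same grasp; the last joint's range is limited). The gripper opens to 85 mm and grips with 20 to 120 N. Pads are 22 mm wide; open, the fingers measure 114 mm over their backs; the gripper's body (76 mm by 85 mm) begins 54 mm behind the grasp point. The pads swing forward as they close: fully open they stand 13 mm farther back than shut.
Start: joints at [-1.242, 0.053, 1.613, -0, 1.476, -0.119], TCP at [0.271, -0.563, 0.231] pointing down, gripper open.
Joint ranges: [-3.01, 3.01], [-1.01, 2.22], [0.06, 2.58], [-1.02, 4.17], [0.09, 2.62], [-3.14, 3.14]. Speed limits (rad/s): [2.57, 2.57, 3.14, 3.14, 3.14, 3.14].

INTERFACE

Orientations are given as a rotation vector (axis times angle).
In Python, from station import ctrl gives the robot as it stands.
- The arm moves only by the tool carry_out, never from a script. Its argument "series" is a list of rows, each a list of 7 numbers: the shift along the world's x, y, z each as a share of 0.025 m, from -1 to 1, then the turn, a rotation vector about the world's x, y, z each as a share of 0.1 rad, from -1 to 1, then the opening, from 0 (shut) to 1 (fully open). A call has 1 to 12 rows; each row shifts and turns the commanded pose from where the row before left it; what a row does not reach is not made up. A row lasts 1/10 s, in which the tool goes at most 50 mm and 8.59 degrees, less where a joint would pass 70% of its speed; a pose out of reach is approached as far as the arm can. A call with a number of a shift or a turn outside -1 to 1 is refused whole. A call with a gripper value outside its range is refused whole. The fingers move at their own pace and stop on an object; "grip_force" is the grip in N (left out, the last holds). Time passes only in rows, so rows that do not move let the fingers close. It gives the time, the measured TCP pose, the force and the opening at its end, in the units of the state.
- ctrl.get_obs(): the state, without advancing time (a new reading comes with each control period).
- ctrl.get_image(name): name is "scene" or "top" or "wrist"; returns a dict with "frame" (400x640x3 uint8, blue, green, red), "fx", "fy", "cx", "cy" (pixels), "k1" (the pictures are not rectified: a ray, as slopes to the right and down, at radius r is drawn at 1 + k1 r^2 times it, then the intrinsics apply), "R" (3x3) and "t" (3): a world point X has camera coordinates R X + t; the wrist camera has in their place "hand_eye" (4x4, takes a point from camera to tool coordinates, whose origin is the TCP and whose axes are the flange's). Camera axes: x right, y down, z forward; pixel columns grow to the right and rows downward; lengths in m; the calibration is good to about 2 mm. A picture is of the moment at which its call begins: read the wrist's pose just before it. There is no depth.
- ctrl.finish_job(): hands the job in, once; it reports no verdict.
Trained networks look in a picture, given as the dict that the camera call returned (one of the last four; its "shot" number tells which), for a name from the list of things; names that differ only in an ending like _2 or _b are one class to them, and where a whole thing is asked for, a point or a joint stands for the part that bears it (a point fixed in the world has none). Each returns a list of dicts, best first, with "p" (0 to 1); they miss things now and then, are a little off and sometimes report something else, mostly with a low value. They report only what shows in the picture. A call takes as long as a camera call. They do not tell look-alikes from the thing itself.
- ctrl.trace(picture, name): "mask" (400x640 bool, what is visible of it) and "rect" ([left, top, width, height] as shares, 0 to 1, of the picture: columns of its width, rows of its height, round what is visible of it).
- ctrl.mark_of(picture, name): "position" ([column, row] as shares, 0 to 1, of the picture: columns of its width, rows of its height: a listed point, or the origin of a listed thing).
The state is a dict: "t": time; "q": joint angles; "dq": joint speeds; "effort": joint torques, N m; "tool_pos": TCP position; "tool_rot": TCP orientation; "contact_force": force on the tool from outside, world axes, zero at the start; "wrist_torque": the same for the moment, N m; "opening": finger opening in m.
Only numpy, scipy, OpenCV 4.12 (cv2) and the standard library are available. Lean on these libraries where they do the work, as an engineer would, in place of code of your own. Each camera call takes 0.05 s, during which the arm holds its last target.

## Working session

There is one attempt and no reset: what is moved stays moved. The work goes in short steps, Python scripts to look and compute and a tool call to move; the robot and the scene stay as the last step left them, time stands still between calls to the robot, and variables do not carry over. Pictures are saved under pics/ and viewed, and the job is handed in when it is done.

Besides the shell and the picture viewer there is one more tool, called as name([rows], argument=value, ...), one row to a line, values as JSON. carry_out: Moves the arm, as the interface text tells. Shift numbers are shares of 0.025 m and turn numbers shares of 0.1 rad, none past 1 either way. Its arguments: {"type":"object","properties":{"series":{"type":"array"},"grip_force":{"type":"number"}},"required":["series"]}

```bash
ls; mkdir -p pics
python3 - <<'E'
from station import ctrl
import cv2
o=ctrl.get_obs();print(o['t'],o['tool_pos'],o['tool_rot'],o['contact_force'],o['opening'],ctrl.pinch_z)
for n in ['scene','top']:
    im=ctrl.get_image(n);cv2.imwrite(f'pics/{n}0.png',im['frame'])
    print(n,im['fx'],im['fy'],im['cx'],im['cy'],im['k1'],im['R'],im['t'])
E
```

```text
pics
0.0 [ 0.27041541 -0.56276464  0.23005789] [-3.06117434e+00 -6.97077084e-01  3.46001883e-04] [ 0.10513753 -0.02846063  0.1545499 ] 0.08552175101356116 0.0187
scene 449.82791255964213 449.82791255964213 317.8297282992443 206.95905356959767 -0.027359862342497505 [[-0.09167596  0.99578779  0.00148455]
 [ 0.86580749  0.08044576 -0.49386828]
 [-0.49190742 -0.04399052 -0.86953546]] [ 0.06605865 -0.40757184  1.72232103]
top 400.63568142285294 400.63568142285294 315.27633049251335 204.1539105402249 -0.07341724624509394 [[ 2.13849212e-02 -9.99771316e-01  2.92073042e-05]
 [-9.87058401e-01 -2.11176384e-02 -1.58964645e-01]
 [ 1.58928909e-01  3.37061710e-03 -9.87284276e-01]] [-0.03261179  0.51834016  1.48365629]
```

View pics/scene0.png

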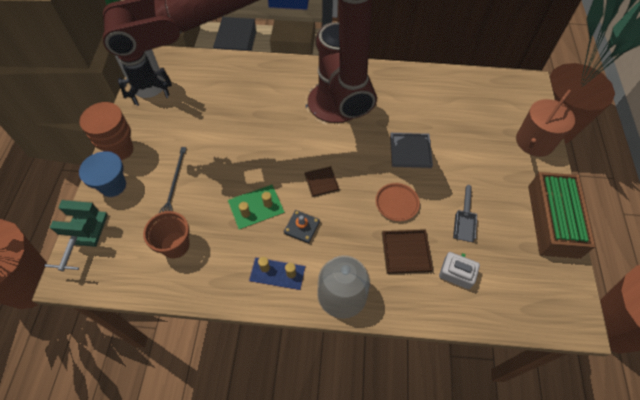

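View pics/top0.png

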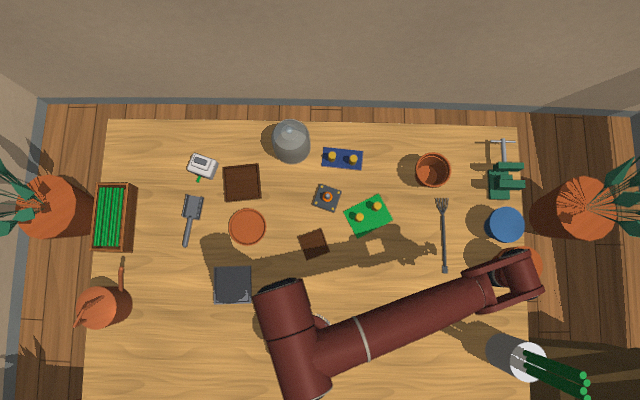

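The top picture shows three tray-like things: a grey one at (233,285), which is excluded, a large dark brown one at (241,182) and a small brown one at (313,244). The larger non-grey one, at (241,182), fits the description. The saucer is at (247,226), the green-mat caps at about (355,216) and (377,205), the gauge at (327,197) and the blue mat at (342,158). I'll localise each of them next and check a crop.

```bash
cat > h.py <<'E'
from station import ctrl
import numpy as np, cv2
from scipy.spatial.transform import Rotation as Ro
def pose(im,o=None):
    if 'hand_eye' in im:
        T=np.eye(4);T[:3,:3]=Ro.from_rotvec(o['tool_rot']).as_matrix();T[:3,3]=o['tool_pos']
        M=np.linalg.inv(T@im['hand_eye']);return M[:3,:3],M[:3,3]
    return np.array(im['R']),np.array(im['t'])
def ray(im,px,o=None):
    R,t=pose(im,o)
    d=np.array([(px[0]-im['cx'])/im['fx'],(px[1]-im['cy'])/im['fy']])
    s=d.copy()
    for _ in range(20): s=d/(1+im['k1']*(s@s))
    return -R.T@t, R.T@np.array([s[0],s[1],1])
def onz(im,px,z,o=None):
    c,d=ray(im,px,o);return c+d*(z-c[2])/d[2]
def proj(im,X,o=None):
    R,t=pose(im,o);p=R@np.array(X)+t;s=p[:2]/p[2];s=s*(1+im['k1']*(s@s))
    return np.array([s[0]*im['fx']+im['cx'],s[1]*im['fy']+im['cy']])
E
python3 - <<'E'
from h import *
Z={'cap_1':0.004,'gauge':0,'pin_tip':.072,'test_mat':0,'keep_mat':0,'tray':0,'tray_in':.005,'saucer':0,'saucer_in':.006,'cloche':0,'pot':0,'dispenser':0,'rake':0,'scoop':0}
for n in ['top','scene']:
    im=ctrl.get_image(n)
    if n=='top':
        c=im['frame'][120:270,180:420];cv2.imwrite('pics/topcrop.png',cv2.resize(c,None,fx=3.3,fy=3.3,interpolation=cv2.INTER_CUBIC))
    for k,z in Z.items():
        for r in ctrl.mark_of(im,k)[:5]:
            if r['p']<.2: continue
            px=np.array(r['position'])*[640,400]
            print(n,k,round(r['p'],2),px.round(0),onz(im,px,z).round(4)[:2])
E
```

```text
top cap_1 0.66 [373. 207.] [ 0.5178 -0.2483]
top cap_1 0.65 [333. 157.] [ 0.7166 -0.0891]
top cap_1 0.49 [359. 219.] [ 0.4705 -0.1932]
top cap_1 0.39 [353. 161.] [ 0.7033 -0.1688]
top cap_1 0.36 [248. 226.] [0.4336 0.239 ]
top gauge 0.67 [326. 197.] [ 0.5546 -0.0644]
top pin_tip 0.59 [327. 193.] [ 0.5565 -0.0629]
top test_mat 0.69 [367. 217.] [ 0.4777 -0.2259]
top test_mat 0.68 [252. 226.] [0.4336 0.2237]
top keep_mat 0.87 [337. 155.] [ 0.726  -0.1043]
top tray 0.97 [314. 247.] [ 0.3593 -0.0214]
top tray 0.83 [235. 285.] [0.2089 0.2771]
top tray_in 0.94 [233. 288.] [0.1963 0.2829]
top tray_in 0.9 [313. 243.] [ 0.3742 -0.014 ]
top tray_in 0.89 [244. 181.] [0.6097 0.26  ]
top saucer 0.72 [254. 230.] [0.4182 0.2157]
top saucer 0.65 [356. 219.] [ 0.4713 -0.1819]
top saucer 0.38 [340. 158.] [ 0.7155 -0.1151]
top saucer_in 0.64 [248. 226.] [0.435  0.2367]
top cloche 0.61 [293. 144.] [0.767  0.0728]
top cloche 0.41 [251. 228.] [0.425  0.2248]
top pot 0.64 [426. 172.] [ 0.6645 -0.4597]
top pot 0.27 [241. 183.] [0.6046 0.2724]
top dispenser 0.56 [204. 167.] [0.6685 0.4249]
top rake 0.57 [445.
[... 629 characters left out ...]
05]
scene tray 0.81 [320. 182.] [ 0.3734 -0.0232]
scene tray_in 0.75 [404. 251.] [0.6086 0.262 ]
scene tray_in 0.74 [319. 181.] [ 0.3747 -0.0288]
scene tray_in 0.62 [341. 297.] [0.7756 0.075 ]
scene tray_in 0.2 [264. 205.] [ 0.4851 -0.1999]
scene saucer 0.86 [396. 204.] [0.4386 0.237 ]
scene saucer 0.72 [457. 273.] [0.6667 0.4226]
scene saucer_in 0.74 [401. 200.] [0.425  0.2496]
scene cloche 0.76 [342. 295.] [0.7676 0.0765]
scene pot 0.92 [174. 246.] [ 0.6549 -0.4639]
scene rake 0.56 [175. 173.] [ 0.3836 -0.5279]
scene rake 0.33 [461. 216.] [0.4622 0.4501]
scene scoop 0.85 [463. 217.] [0.4656 0.4568]
scene scoop 0.64 [294. 272.] [ 0.709  -0.0731]
scene scoop 0.5 [303. 226.] [ 0.5486 -0.0637]
```

View pics/topcrop.png

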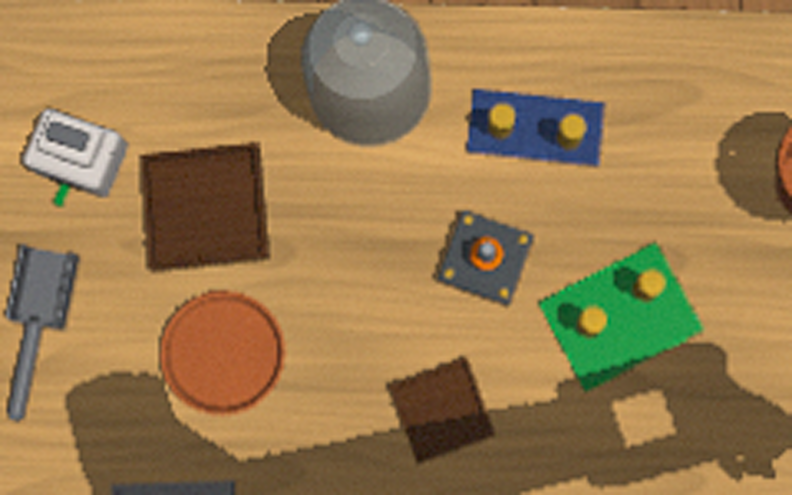

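The crop confirms the large brown tray, the saucer, and the green-mat caps as separate from the blue-mat pair. Now I'll move over the green mat with the jaws turned to open along x.

carry_out([
  [0.7,1,0.2,0,0,0.87,1],
  [0.7,1,0.2,0,0,0.87,1],
  [0.7,1,0.2,0,0,0.87,1],
  [0.7,1,0,0,0,0.87,1],
  [0.7,1,0,0,0,0.87,1],
  [0.7,1,0,0,0,0.87,1],
  [0.7,1,0,0,0,0.87,1],
  [0.7,1,0,0,0,0.87,1],
  [0.7,1,0,0,0,0.87,1],
  [0.7,1,0,0,0,0.87,1],
  [0.7,1,0,0,0,0.87,1],
  [0.6,0.8,0,0,0,0.87,1],
])

```text
t: 2.8
tool_pos: [0.4788, -0.2669, 0.2465]
tool_rot: [2.303, 2.137, 0.0]
contact_force: [0.2, -1.4, 0.4]
opening: 0.0852
```

Run:
```python
from h import *
o=ctrl.get_obs();im=ctrl.get_image('wrist');cv2.imwrite('pics/w1.png',im['frame'])
print(o['t'],o['tool_pos'],Ro.from_rotvec(o['tool_rot']).as_matrix().round(3),o['q'],o['contact_force']);print(im['hand_eye'],im['fx'],im['cx'],im['cy'],im['k1'])
for k,z in {'cap_1':.004,'test_mat':0,'gauge':0,'pin_tip':.072}.items():
    for r in ctrl.mark_of(im,k)[:5]:
        if r['p']<.2: continue
        px=np.array(r['position'])*[640,400]
        print(k,round(r['p'],2),px.round(0),onz(im,px,z,o).round(4)[:2])
```

```text
2.8 [ 0.47883976 -0.26694784  0.24647346] [[ 0.075  0.997  0.   ]
 [ 0.997 -0.075 -0.   ]
 [-0.     0.    -1.   ]] [-6.44428381e-01 -1.40010631e-01  1.77438043e+00  1.76682866e-04
  1.50690258e+00 -5.69722381e-01] [ 0.22797399 -1.42399359  0.37076115]
[[-1.56366498e-04 -9.59743789e-01 -2.80876904e-01  7.10509984e-02]
 [ 9.99999107e-01 -5.22831802e-04  1.22978505e-03  6.59677761e-04]
 [-1.32712994e-03 -2.80876461e-01  9.59743014e-01 -1.42806841e-01]
 [ 0.00000000e+00  0.00000000e+00  0.00000000e+00  1.00000000e+00]] 278.22146047786765 317.1369301416022 195.25469973559717 0.014555388822255903
cap_1 0.93 [309. 110.] [ 0.4747 -0.1913]
cap_1 0.88 [346. 155.] [ 0.5207 -0.2542]
cap_1 0.56 [486.  74.] [ 0.7032 -0.1648]
test_mat 0.72 [321. 142.] [ 0.4873 -0.2338]
gauge 0.55 [500.  42.] [ 0.7188 -0.1288]
```

View pics/w1.png

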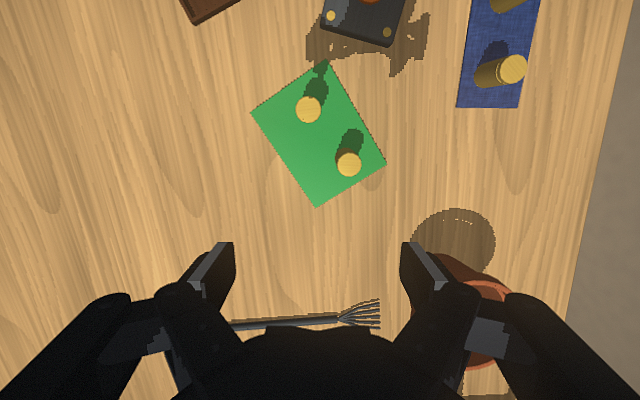

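The wrist view shows the cap tops at (308,110) for B and (349,165) for A, with the gauge at the top edge around (365,5). I'll refine cap B's position from its top disc.

```bash
cat >> h.py <<'E'
def disc(im,o,px,z,win=30,name=None):
    """bright top disc blob near px -> centre on plane z"""
    f=im['frame'];x,y=int(px[0]),int(px[1]);y0=max(0,y-win);x0=max(0,x-win)
    c=f[y0:y+win,x0:x+win].astype(float)
    b,g,r=c[...,0],c[...,1],c[...,2]
    m=((r>190)&(g>130)&(b<140)&(r-b>70)).astype(np.uint8)
    n,l,s,ce=cv2.connectedComponentsWithStats(m)
    i=1+np.argmax(s[1:,4]);cc=ce[i]+[x0,y0]
    cnt=max(cv2.findContours((l==i).astype(np.uint8),cv2.RETR_EXTERNAL,cv2.CHAIN_APPROX_NONE)[0],key=len)
    (ex,ey),rad=cv2.minEnclosingCircle(cnt)
    if name: cv2.imwrite(name,cv2.resize(np.hstack([c.astype(np.uint8),cv2.cvtColor((l==i).astype(np.uint8)*255,cv2.COLOR_GRAY2BGR)]),None,fx=6,fy=6,interpolation=0))
    return cc,(ex+x0,ey+y0),rad,onz(im,cc,z,o),s[i,4]
E
python3 - <<'E'
from h import *
o=ctrl.get_obs();im=ctrl.get_image('wrist')
for k,p in (('B',(308,110)),('A',(349,165))):
    print(k,disc(im,o,p,.058,22,f'pics/d{k}.png'))
im=ctrl.get_image('scene')
for r in ctrl.trace(im,'cap_1')[:6]: print(r['p'],np.array(r['rect'])*[640,400,640,400])
E
```

```text
B (array([308.23157895, 107.94736842]), (308.0, 107.5), 12.855060577392578, array([ 0.47499051, -0.19103532,  0.058     ]), np.int32(475))
A (array([349.87234043, 162.72340426]), (350.08490562438965, 162.70754623413086), 11.887079238891602, array([ 0.51915985, -0.25734576,  0.058     ]), np.int32(423))
0.64 [287.872 265.88    9.408  14.   ]
0.63 [259.584 258.6    10.688  16.28 ]
0.44 [238.784 203.4     8.768  13.08 ]
```

View pics/dB.png

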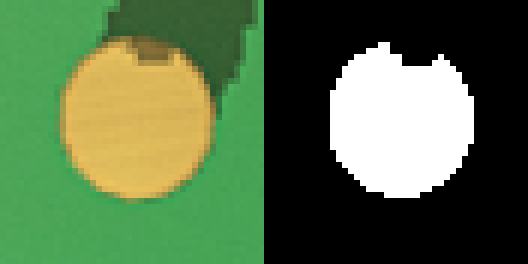

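Cap B's top disc is clean: it is centred at about (308.8,108), at world (0.475, -0.191). I'll move above it and descend.

carry_out([
  [-0.05,0.8,0,0,0,0,1],
  [-0.05,0.8,-0.5,0,0,0,1],
  [-0.05,0.8,-1,0,0,0,1],
  [0,0.64,-1,0,0,0,1],
  [0,0,-1,0,0,0,1],
  [0,0,-1,0,0,0,1],
  [0,0,-1,0,0,0,1],
  [0,0,-0.36,0,0,0,1],
  [0,0,0,0,0,0,1],
])

```text
t: 4.1
tool_pos: [0.4731, -0.1915, 0.0983]
tool_rot: [-2.305, -2.129, 0.001]
contact_force: [-0.3, 0.2, 0.7]
opening: 0.0851
```

Run:
```python
from h import *
o=ctrl.get_obs();im=ctrl.get_image('wrist');cv2.imwrite('pics/w2.png',im['frame'])
print(o['t'],o['tool_pos'],proj(im,[.475,-.191,.058],o))
```

```text
4.1 [ 0.47312755 -0.19148026  0.09833275] [318.64086792 218.32596942]
```

View pics/w2.png

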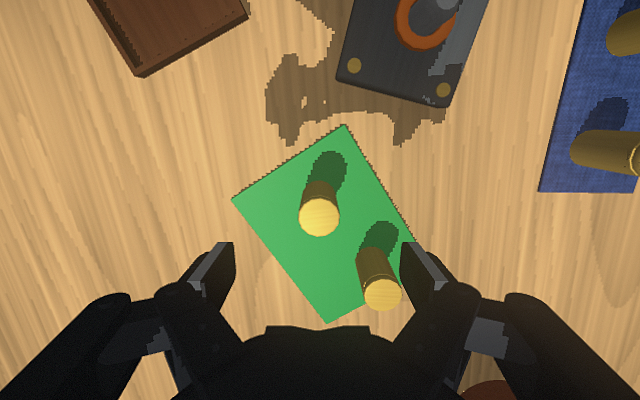

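Cap B's top is at (319,217) against a predicted (318.6,218.3), so they agree. Next I'll descend and close.

carry_out([
  [0.08,0,-0.8,0,0,0,1],
  [0,0,-0.8,0,0,0,1],
  [0,0,-0.8,0,0,0,1],
  [0,0,-0.65,0,0,0,1],
  [0,0,0,0,0,0,1],
  [0,0,0,0,0,0,0],
  [0,0,0,0,0,0,0],
  [0,0,0,0,0,0,0],
  [0,0,0,0,0,0,0],
  [0,0,0,0,0,0,0],
  [0,0,0,0,0,0,0],
  [0,0,0,0,0,0,0],
], grip_force=50)

```text
t: 5.35
tool_pos: [0.477, -0.1928, 0.0248]
tool_rot: [2.306, 2.131, 0.001]
contact_force: [-1.0, 1.0, 7.5]
opening: 0.0285
```

Run:
```python
from h import *
o=ctrl.get_obs();im=ctrl.get_image('wrist');cv2.imwrite('pics/w3.png',im['frame'])
print(o['t'],o['tool_pos'],o['opening'],proj(im,[*o['tool_pos'][:2],.058],o))
```

```text
5.35 [ 0.47702465 -0.19275247  0.02480132] 0.028484374155959436 [315.45065522 278.56487369]
```

View pics/w3.png

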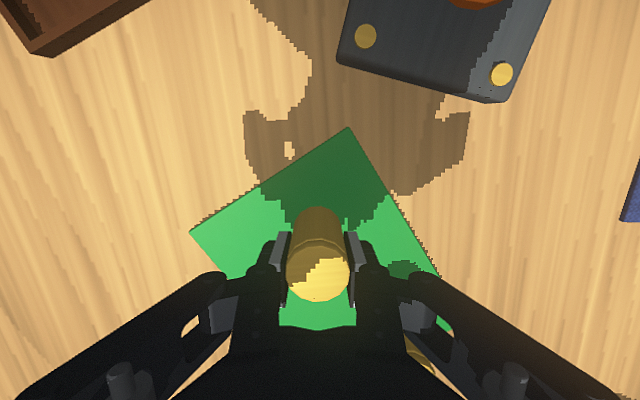

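Cap B is held with the opening at 28.5 mm, and its top disc is centred at about (318,271). Now I'll lift and move to a view of the pin with the same relative geometry.

carry_out([
  [0,0,0.5,0,0,0,0],
  [0,0,1,0,0,0,0],
  [0,0,1,0,0,0,0],
  [0,0,1,0,0,0,0],
  [0.6,0.3,1,0,0,0,0],
  [0.6,0.4,1,0,0,0,0],
  [0.6,0.4,1,0,0,0,0],
  [0.6,0.4,1,0,0,0,0],
  [0.6,0.4,1,0,0,0,0],
  [0.3,0.1,0.9,0,0,0,0],
  [0,0,0,0,0,0,0],
  [0,0,0,0,0,0,0],
])

```text
t: 6.6
tool_pos: [0.5586, -0.1423, 0.2584]
tool_rot: [2.307, 2.132, -0.0]
contact_force: [0.2, 0.1, -1.8]
opening: 0.028
```

Run:
```python
from h import *
o=ctrl.get_obs();im=ctrl.get_image('wrist');cv2.imwrite('pics/w4.png',im['frame'])
print(o['t'],o['tool_pos'],o['tool_rot'],o['opening'],o['contact_force'])
p0=proj(im,[.556,-.066,.072],o);print(p0)
for r in ctrl.mark_of(im,'pin_tip')[:3]:
    px=np.array(r['position'])*[640,400];print(r['p'],px,onz(im,px,.072,o))
x,y=p0.astype(int);c=im['frame'][max(0,y-50):y+50,x-50:x+50];cv2.imwrite('pics/w4c.png',cv2.resize(c,None,fx=6,fy=6,interpolation=0));print(x-50,max(0,y-50))
```

```text
6.6 [ 0.55856131 -0.14230023  0.25841535] [ 2.30715923e+00  2.13213761e+00 -2.61644893e-04] 0.02797802633013542 [ 0.18001092  0.09223638 -1.76140027]
[308.58947805 109.250706  ]
0.61 [303.68 111.28] [ 0.55027117 -0.06774344  0.072     ]
258 59
```

View pics/w4.png

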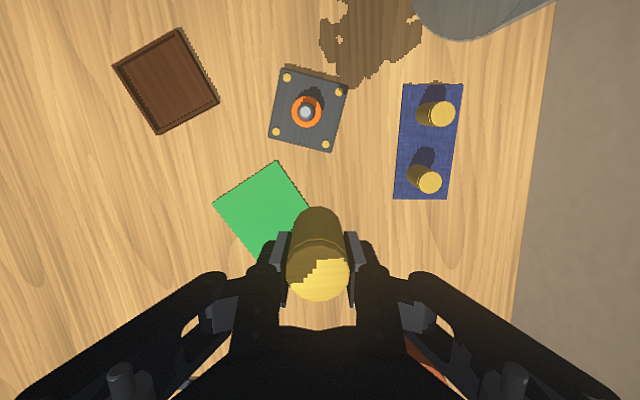

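View pics/w4c.png

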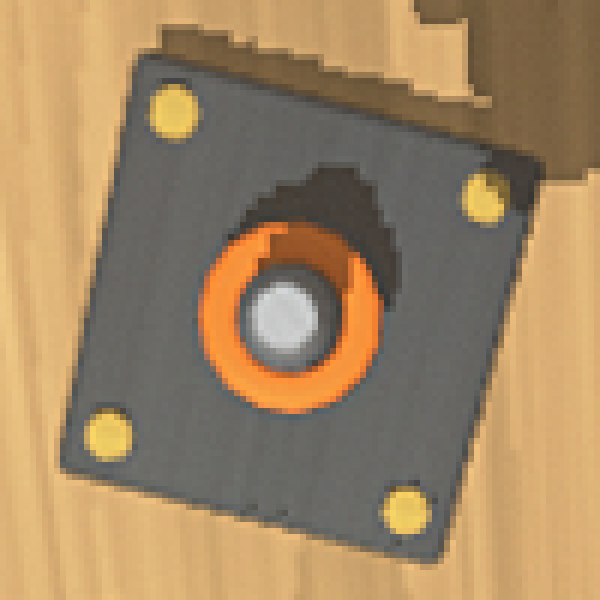

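Run:
```python
from h import *
im=ctrl.get_image('wrist');o=ctrl.get_obs()
f=im['frame'];c=f[225:310,275:360]
big=cv2.resize(c,None,fx=6,fy=6,interpolation=0)
# draw predicted top circle for candidate offsets, top z = tcp+0.0332
zt=o['tool_pos'][2]+.0332
def circ(cx,cy,col):
    pts=[proj(im,[cx+.015*np.cos(a),cy+.015*np.sin(a),zt],o) for a in np.linspace(0,2*np.pi,60)]
    pts=((np.array(pts)-[275,225]+.5)*6).astype(np.int32);cv2.polylines(big,[pts],True,col,1)
    print(proj(im,[cx,cy,zt],o))
circ(o['tool_pos'][0]+.001,o['tool_pos'][1]+.0020,(0,0,255))
circ(o['tool_pos'][0],o['tool_pos'][1],(255,0,0))
cv2.imwrite('pics/held.png',big)
print('pin',onz(im,(305.1,111.6),.072,o))
```

```text
[316.97515877 274.38779664]
[315.11145613 278.45923575]
pin [ 0.55032609 -0.06794176  0.072     ]
```

View pics/held.png

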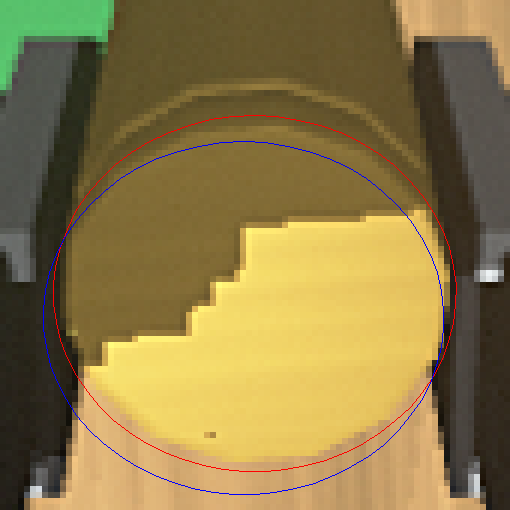

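The held cap sits at about TCP+(1.2, 2.1) mm as the camera sees it, and the pin is at (0.5503, -0.0679). I'll go lower and close beside the pin to refine this.

carry_out([
  [-0.1,0.2,-0.8,0,0,0,0],
  [-0.1,0.2,-0.9,0,0,0,0],
  [-0.1,0.2,-0.9,0,0,0,0],
  [-0.08,0.2,-0.9,0,0,0,0],
  [0,0.09,-0.9,0,0,0,0],
  [0,0,-0.9,0,0,0,0],
  [0,0,-0.64,0,0,0,0],
  [0,0,0,0,0,0,0],
  [0,0,0,0,0,0,0],
])

```text
t: 7.65
tool_pos: [0.5491, -0.1203, 0.1098]
tool_rot: [-2.307, -2.131, 0.001]
contact_force: [0.2, 0.5, 0.0]
opening: 0.0286
```

Run:
```python
from h import *
o=ctrl.get_obs();im=ctrl.get_image('wrist');cv2.imwrite('pics/w5.png',im['frame'])
print(o['t'],o['tool_pos'],o['opening'],o['contact_force'])
p0=proj(im,[.5503,-.0679,.072],o);print(p0)
x,y=p0.astype(int);c=im['frame'][max(0,y-50):y+50,x-50:x+50];cv2.imwrite('pics/w5c.png',cv2.resize(c,None,fx=6,fy=6,interpolation=0));print(x-50,max(0,y-50))
```

```text
7.65 [ 0.54909915 -0.12026901  0.10984604] 0.02863727300265318 [0.17133175 0.45217675 0.04247474]
[311.17554852 144.25034068]
261 94
```

View pics/w5c.png

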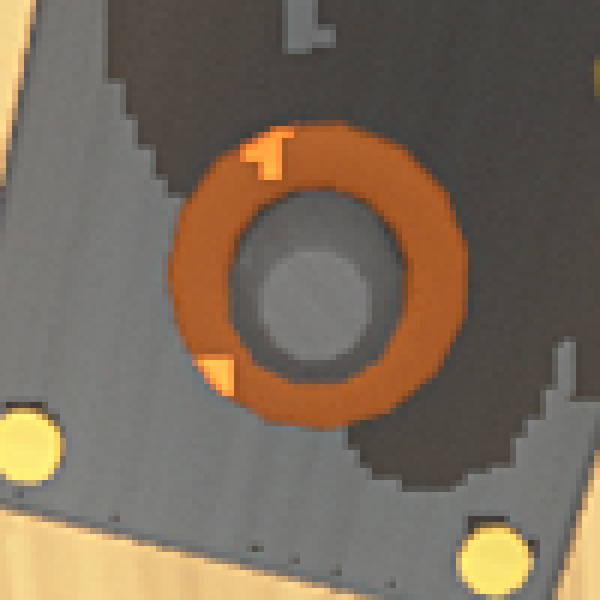

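View pics/w5.png

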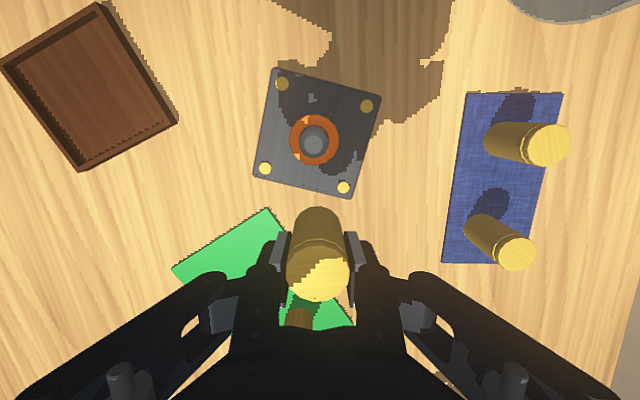

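The close view puts the pin top at (313,144.3), within 1.2 mm of the first estimate. I'll move over it and lower slowly onto the taper.

carry_out([
  [0.06,0.5,0,0,0,0,0],
  [0,0.8,0,0,0,0,0],
  [0,0.5,0,0,0,0,0],
  [0,0.21,0,0,0,0,0],
  [0,0,0,0,0,0,0],
  [0,0,-0.3,0,0,0,0],
  [0,0,-0.2,0,0,0,0],
  [0,0,-0.15,0,0,0,0],
  [0,0,-0.1,0,0,0,0],
  [0,0,-0.1,0,0,0,0],
  [0,0,0,0,0,0,0],
])

```text
t: 8.8
tool_pos: [0.5506, -0.0699, 0.0883]
tool_rot: [-2.307, -2.131, 0.001]
contact_force: [0.7, -0.4, -0.5]
opening: 0.0287
```

carry_out([
  [0,0,-0.1,0,0,0,0],
  [0,0,-0.1,0,0,0,0],
  [0,0,-0.1,0,0,0,0],
  [0,0,-0.1,0,0,0,0],
  [0,0,0,0,0,0,0],
])

```text
t: 9.3
tool_pos: [0.5505, -0.0698, 0.0782]
tool_rot: [-2.307, -2.131, 0.001]
contact_force: [0.4, -0.7, -1.4]
opening: 0.0285
```

carry_out([
  [0,0,-0.08,0,0,0,0],
  [0,0,-0.08,0,0,0,0],
  [0,0,-0.06,0,0,0,0],
  [0,0,-0.06,0,0,0,0],
  [0,0,0,0,0,0,0],
])

```text
t: 9.8
tool_pos: [0.5507, -0.0698, 0.0715]
tool_rot: [-2.307, -2.132, 0.0]
contact_force: [-0.2, 0.1, -1.3]
opening: 0.0285
```

carry_out([
  [0,0,-0.04,0,0,0,0],
  [0,0,-0.04,0,0,0,0],
  [0,0,-0.04,0,0,0,0],
  [0,0,0,0,0,0,0],
])

```text
t: 10.2
tool_pos: [0.5507, -0.0699, 0.0686]
tool_rot: [-2.307, -2.132, 0.0]
contact_force: [0.0, -0.9, -1.2]
opening: 0.0286
```

carry_out([
  [0,0,-0.04,0,0,0,0],
  [0,0,-0.04,0,0,0,0],
  [0,0,-0.04,0,0,0,0],
  [0,0,-0.04,0,0,0,0],
  [0,0,0,0,0,0,0],
])

```text
t: 10.7
tool_pos: [0.5507, -0.0698, 0.0645]
tool_rot: [-2.307, -2.132, 0.0]
contact_force: [-0.6, -0.8, -1.5]
opening: 0.0287
```

carry_out([
  [0,0,-0.05,0,0,0,0],
  [0,0,-0.05,0,0,0,0],
  [0,0,-0.05,0,0,0,0],
  [0,0,-0.05,0,0,0,0],
  [0,0,0,0,0,0,0],
])

```text
t: 11.2
tool_pos: [0.551, -0.0699, 0.06]
tool_rot: [2.307, 2.132, 0.0]
contact_force: [-0.1, -0.3, 2.4]
opening: 0.0286
```

The force has risen by about 3.7 N at collar height, so the cap has passed the faulty depth and is pressing the spring. I'll continue down.

carry_out([
  [0,0,-0.08,0,0,0,0],
  [0,0,-0.08,0,0,0,0],
  [0,0,-0.08,0,0,0,0],
  [0,0,-0.08,0,0,0,0],
  [0,0,-0.04,0,0,0,0],
  [0,0,0,0,0,0,0],
])

```text
t: 11.8
tool_pos: [0.5511, -0.0699, 0.051]
tool_rot: [2.307, 2.132, 0.0]
contact_force: [-1.5, -0.7, 4.3]
opening: 0.0285
```

carry_out([
  [0,0,-0.04,0,0,0,0],
  [0,0,-0.04,0,0,0,0],
  [0,0,-0.02,0,0,0,0],
  [0,0,0,0,0,0,0],
])

```text
t: 12.2
tool_pos: [0.5511, -0.0699, 0.0487]
tool_rot: [2.307, 2.132, 0.0]
contact_force: [-1.6, 0.3, 5.9]
opening: 0.0284
```

carry_out([
  [0,0,-0.03,0,0,0,0],
  [0,0,-0.02,0,0,0,0],
  [0,0,0,0,0,0,0],
  [0,0,0,0,0,0,0],
])

```text
t: 12.6
tool_pos: [0.5512, -0.0699, 0.0478]
tool_rot: [2.307, 2.132, 0.0]
contact_force: [-2.8, 0.4, 7.0]
opening: 0.0284
```

Run:
```python
from h import *
o=ctrl.get_obs();im=ctrl.get_image('scene');cv2.imwrite('pics/s2.png',cv2.resize(im['frame'][170:260,230:430],None,fx=4,fy=4,interpolation=cv2.INTER_CUBIC))
im=ctrl.get_image('wrist');cv2.imwrite('pics/w6.png',im['frame'])
print(o['t'],o['tool_pos'],o['contact_force'])
```

```text
12.6 [ 0.55115578 -0.06990691  0.04777581] [-2.79299448  0.38623717  7.04525119]
```

View pics/w6.png

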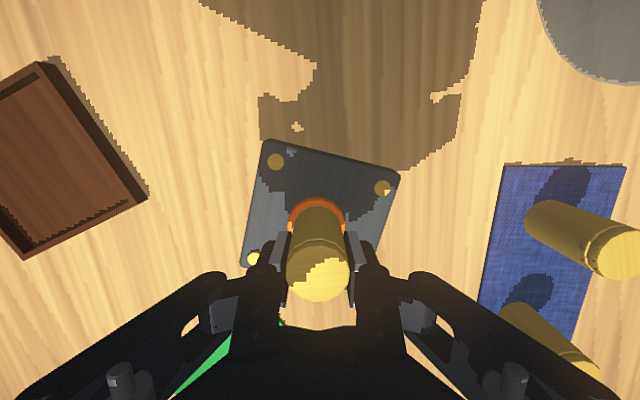

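carry_out([
  [0,0,-0.03,0,0,0,0],
  [0,0,-0.02,0,0,0,0],
  [0,0,0,0,0,0,0],
  [0,0,0,0,0,0,0],
])

```text
t: 13.1
tool_pos: [0.5512, -0.0699, 0.0472]
tool_rot: [2.307, 2.132, -0.0]
contact_force: [-4.1, 1.3, 12.0]
opening: 0.0285
```

The force jumped to about 12 N with little travel, a hard stop at full depth with the collar down, so cap B is **sound** and goes in the tray. I'll lift off and carry it there.

carry_out([
  [0,0,0.3,0,0,0,0],
  [0,0,0.6,0,0,0,0],
  [0,0,1,0,0,0,0],
  [0,0,1,0,0,0,0],
  [0,0,1,0,0,0,0],
  [0.1,0.5,0.6,0,0,0,0],
  [0.2,1,0,0,0,0,0],
  [0.2,1,0,0,0,0,0],
  [0.2,1,0,0,0,0,0],
  [0.2,1,0,0,0,0,0],
  [0.2,1,0,0,0,0,0],
  [0.2,1,0,0,0,0,0],
])

```text
t: 14.3
tool_pos: [0.5827, 0.0946, 0.1573]
tool_rot: [-2.306, -2.131, 0.002]
contact_force: [0.1, -1.1, -0.2]
opening: 0.0287
```

Run:
```python
from h import *
o=ctrl.get_obs();im=ctrl.get_image('wrist');cv2.imwrite('pics/w7.png',im['frame'])
print(o['t'],o['tool_pos'],o['opening'])
for k,z in {'tray_in':.005,'saucer_in':.006}.items():
    for r in ctrl.mark_of(im,k)[:5]:
        if r['p']<.2: continue
        px=np.array(r['position'])*[640,400]
        print(k,round(r['p'],2),px.round(0),onz(im,px,z,o).round(4)[:2])
```

```text
14.3 [0.58266404 0.09460423 0.15726883] 0.02866252156422072
tray_in 0.92 [150. 285.] [ 0.3719 -0.0176]
saucer_in 0.94 [147.  46.] [0.4336 0.2385]
```

View pics/w7.png

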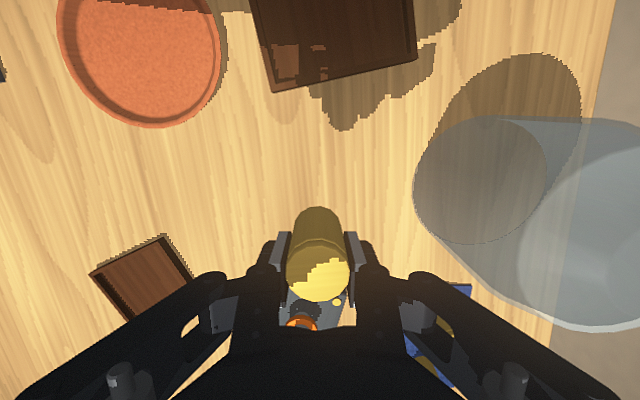

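The cap is still held, the tray is straight ahead with its near edge at (273,92)–(417,60), and the cloche is clear on the right. I'll continue.

carry_out([
  [0.15,0.9,0,0,0,0,0],
  [0.2,1,0,0,0,0,0],
  [0.2,1,0,0,0,0,0],
  [0.2,1,-0.3,0,0,0,0],
  [0.2,1,-0.6,0,0,0,0],
  [0,0.8,-0.8,0,0,0,0],
  [0,0.2,-0.8,0,0,0,0],
  [0,0,-0.8,0,0,0,0],
  [0,0,-0.4,0,0,0,0],
  [0,0,0,0,0,0,0],
])

```text
t: 15.45
tool_pos: [0.6054, 0.2391, 0.0633]
tool_rot: [-2.307, -2.13, 0.007]
contact_force: [-0.4, -1.1, -1.9]
opening: 0.0284
```

Run:
```python
from h import *
o=ctrl.get_obs();im=ctrl.get_image('wrist')
print(o['t'],o['tool_pos'],o['opening'])
f=im['frame'].copy()
for a in [(-.07,-.07),(-.07,.07),(.07,.07),(.07,-.07)]:
    p=proj(im,[.608+a[0],.265+a[1],.018],o)
for r in ctrl.mark_of(im,'tray_in')[:3]:
    px=np.array(r['position'])*[640,400];print(r['p'],px,onz(im,px,.005,o))
cv2.imwrite('pics/w8.png',f)
```

```text
15.45 [0.60542855 0.2391301  0.06328761] 0.028353561138423817
0.89 [317.12 175.08] [0.60827639 0.2666048  0.005     ]
```

View pics/w8.png

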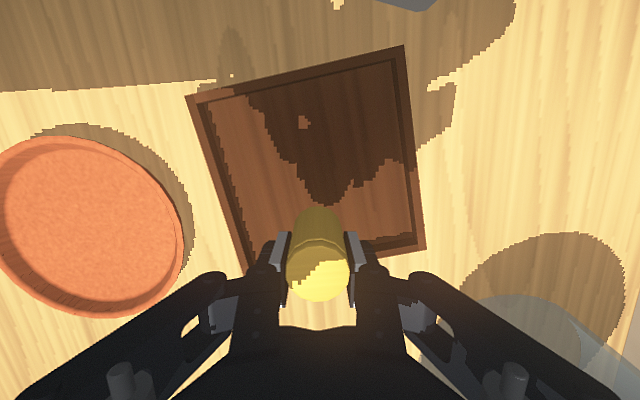

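The cap is inside the tray, whose centre is at (0.608, 0.267). I'll lower it to the floor.

carry_out([
  [0,0.1,-0.6,0,0,0,0],
  [0,0,-0.5,0,0,0,0],
  [0,0,-0.3,0,0,0,0],
  [0,0,-0.06,0,0,0,0],
  [0,0,-0.03,0,0,0,0],
  [0,0,0,0,0,0,0],
])

```text
t: 16.15
tool_pos: [0.6074, 0.2427, 0.0288]
tool_rot: [2.307, 2.132, 0.001]
contact_force: [0.0, 0.7, -0.8]
opening: 0.0284
```

carry_out([
  [0,0,-0.05,0,0,0,0],
  [0,0,-0.04,0,0,0,0],
  [0,0,-0.04,0,0,0,0],
  [0,0,0,0,0,0,0],
])

```text
t: 16.55
tool_pos: [0.6076, 0.2428, 0.0269]
tool_rot: [2.307, 2.132, 0.001]
contact_force: [-2.8, -0.4, 5.2]
opening: 0.0284
```

The cap is in contact with the tray floor. Now I'll open the jaws.

carry_out([
  [0,0,0.03,0,0,0,0.5],
  [0,0,0,0,0,0,0.6],
  [0,0,0,0,0,0,0.8],
  [0,0,0,0,0,0,0.8],
  [0,0,0.6,0,0,0,0.8],
  [0,0,1,0,0,0,0.8],
  [0,0,1,0,0,0,0.8],
  [0,0,1,0,0,0,0.8],
  [0,0,0.8,0,0,0,0.8],
  [0,0,0,0,0,0,0.8],
])

```text
t: 17.55
tool_pos: [0.6098, 0.2434, 0.1417]
tool_rot: [2.304, 2.129, 0.012]
contact_force: [0.2, 0.2, 1.3]
opening: 0.0682
```

Run:
```python
from h import *
o=ctrl.get_obs();im=ctrl.get_image('wrist')
print(o['t'],o['tool_pos'],o['opening'],o['contact_force'])
cv2.imwrite('pics/w9.png',im['frame'])
```

```text
17.55 [0.60982097 0.24340331 0.14165648] 0.06820838765560573 [0.17024651 0.2222542  1.34036678]
```

View pics/w9.png

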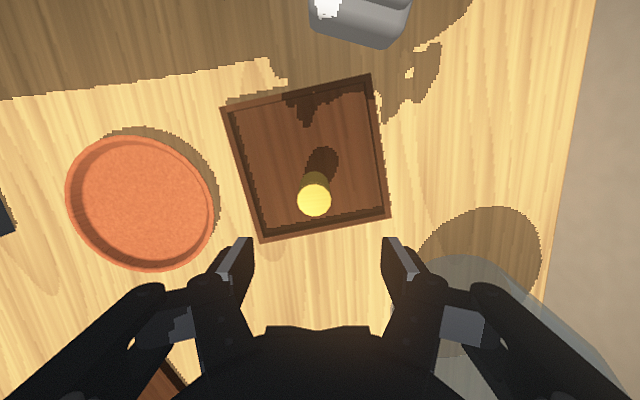

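The first cap stands upright in the tray at (314,200), released. I'll return for cap A.

carry_out([
  [0,-0.5,0.5,0,0,0,1],
  [-0.18,-1,0.6,0,0,0,1],
  [-0.18,-1,0,0,0,0,1],
  [-0.18,-1,0,0,0,0,1],
  [-0.18,-1,0,0,0,0,1],
  [-0.18,-1,0,0,0,0,1],
  [-0.18,-1,0,0,0,0,1],
  [-0.18,-1,0,0,0,0,1],
  [-0.18,-1,0,0,0,0,1],
  [-0.18,-1,0,0,0,0,1],
  [-0.18,-1,0,0,0,0,1],
  [-0.18,-1,0,0,0,0,1],
])

```text
t: 18.8
tool_pos: [0.5562, -0.0464, 0.1625]
tool_rot: [-2.307, -2.13, 0.003]
contact_force: [-0.8, -0.5, 0.6]
opening: 0.0857
```

carry_out([
  [-0.18,-1,0,0,0,0,1],
  [-0.18,-1,0,0,0,0,1],
  [-0.18,-1,0,0,0,0,1],
  [-0.18,-1,0,0,0,0,1],
  [-0.18,-1,0,0,0,0,1],
  [-0.18,-1,0,0,0,0,1],
  [-0.18,-1,0,0,0,0,1],
  [-0.18,-1,-0.6,0,0,0,1],
  [-0.18,-0.8,-0.8,0,0,0,1],
  [0,0,-0.8,0,0,0,1],
  [0,0,-0.4,0,0,0,1],
  [0,0,0,0,0,0,1],
])

```text
t: 20.0
tool_pos: [0.5151, -0.264, 0.0959]
tool_rot: [-2.304, -2.128, 0.002]
contact_force: [-0.3, 0.3, 0.3]
opening: 0.0853
```

Run:
```python
from h import *
o=ctrl.get_obs();im=ctrl.get_image('wrist')
print(o['t'],o['tool_pos'],o['tool_rot'],o['opening'],o['contact_force'])
cv2.imwrite('pics/w10.png',im['frame'])
p=proj(im,[.519,-.257,.058],o);print(p)
d=disc(im,o,p,.058,36,'pics/dA2.png');print(d)
```

```text
20.0 [ 0.51512378 -0.26401761  0.09585812] [-2.30393403e+00 -2.12796763e+00  2.01501616e-03] 0.08531521530557304 [-0.26945535  0.29251981  0.26594366]
[320.91403019 210.57399917]
(array([320.88826367, 210.58842444]), (320.89455795288086, 210.2823143005371), 20.44637107849121, array([ 0.51898154, -0.25700908,  0.058     ]), np.int32(1244))
```

View pics/w10.png

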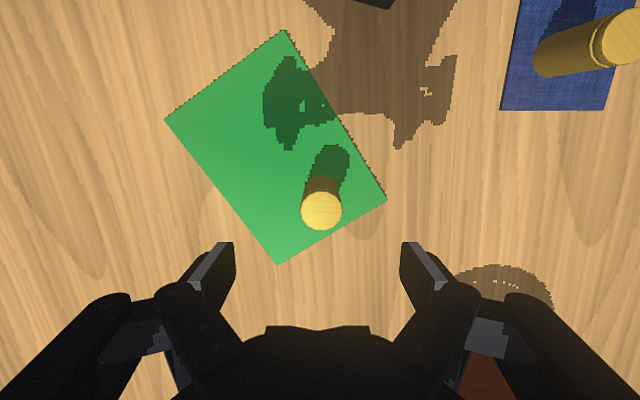

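Cap A is at (321,211) against a predicted (320.9,210.6). I'll descend and grip.

carry_out([
  [0.12,0.21,-0.6,0,0,0,1],
  [0,0,-0.8,0,0,0,1],
  [0,0,-0.8,0,0,0,1],
  [0,0,-0.7,0,0,0,1],
  [0,0,0,0,0,0,1],
  [0,0,0,0,0,0,0],
  [0,0,0,0,0,0,0],
  [0,0,0,0,0,0,0],
  [0,0,0,0,0,0,0],
  [0,0,0,0,0,0,0],
  [0,0,0,0,0,0,0],
  [0,0,0,0,0,0,0],
], grip_force=50)

```text
t: 21.25
tool_pos: [0.5206, -0.26, 0.0272]
tool_rot: [2.307, 2.131, 0.0]
contact_force: [-1.4, -0.3, 6.4]
opening: 0.0281
```

Run:
```python
from h import *
o=ctrl.get_obs();im=ctrl.get_image('wrist')
print(o['t'],o['tool_pos'],o['opening'],o['contact_force'])
c=im['frame'][225:310,275:360];cv2.imwrite('pics/held2.png',cv2.resize(c,None,fx=6,fy=6,interpolation=0))
```

```text
21.25 [ 0.52055676 -0.26004308  0.02723054] 0.02814584045405559 [-1.35711323 -0.27015659  6.4154936 ]
```

View pics/held2.png

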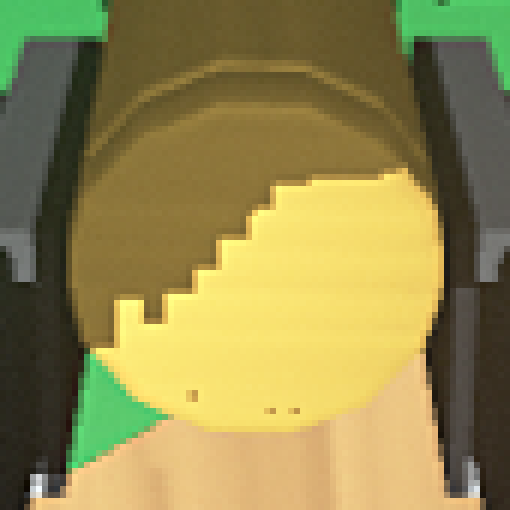

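Run:
```python
from h import *
im=ctrl.get_image('wrist');o=ctrl.get_obs()
tp=o['tool_pos']
for zr in (.0332,.0308):
  for oy in (.0020,.0030,.004):
    P=np.array([proj(im,[tp[0]+.0012+.0143*np.cos(a),tp[1]+oy+.0143*np.sin(a),tp[2]+zr],o) for a in np.linspace(0,6.28,90)])
    q=(P-[275,225]+.5)*6
    print(zr,oy,q.min(0).round(),q.max(0).round())
```

```text
0.0332 0.002 [ 67. 125.] [451. 464.]
0.0332 0.003 [ 66. 113.] [451. 453.]
0.0332 0.004 [ 64. 100.] [450. 442.]
0.0308 0.002 [ 71. 110.] [448. 444.]
0.0308 0.003 [69. 98.] [447. 433.]
0.0308 0.004 [68. 86.] [446. 422.]
```

The held-cap fit matches well (y offset 3.0 mm, against 2.3 mm for the first cap). I'll lift and carry it to the pin.

carry_out([
  [0,0,0.5,0,0,0,0],
  [0,0,1,0,0,0,0],
  [0,0.3,1,0,0,0,0],
  [0.2,0.9,1,0,0,0,0],
  [0.2,1,0.5,0,0,0,0],
  [0.2,1,0,0,0,0,0],
  [0.2,1,0,0,0,0,0],
  [0.2,1,0,0,0,0,0],
  [0.2,1,0,0,0,0,0],
  [0,0.9,0,0,0,0,0],
  [0,0.4,0,0,0,0,0],
  [0,0,0,0,0,0,0],
])

```text
t: 22.55
tool_pos: [0.5499, -0.0712, 0.1261]
tool_rot: [-2.305, -2.134, 0.0]
contact_force: [0.1, -0.1, -1.2]
opening: 0.0283
```

carry_out([
  [0.04,0.02,0,0,0,0,0],
  [0,0,-0.4,0,0,0,0],
  [0,0,-0.4,0,0,0,0],
  [0,0,-0.3,0,0,0,0],
  [0,0,-0.15,0,0,0,0],
  [0,0,-0.1,0,0,0,0],
  [0,0,0,0,0,0,0],
])

```text
t: 23.25
tool_pos: [0.5509, -0.0716, 0.0918]
tool_rot: [-2.307, -2.131, 0.001]
contact_force: [0.1, -0.4, -1.3]
opening: 0.0281
```

carry_out([
  [0,0.04,0,0,0,0,0],
  [0,0,-0.1,0,0,0,0],
  [0,0,-0.1,0,0,0,0],
  [0,0,-0.1,0,0,0,0],
  [0,0,-0.05,0,0,0,0],
  [0,0,0,0,0,0,0],
])

```text
t: 23.85
tool_pos: [0.5508, -0.0705, 0.0831]
tool_rot: [-2.307, -2.132, 0.001]
contact_force: [0.0, -0.5, -0.9]
opening: 0.0282
```

carry_out([
  [0,0,-0.08,0,0,0,0],
  [0,0,-0.08,0,0,0,0],
  [0,0,-0.06,0,0,0,0],
  [0,0,-0.05,0,0,0,0],
  [0,0,0,0,0,0,0],
])

```text
t: 24.35
tool_pos: [0.5509, -0.0706, 0.0765]
tool_rot: [-2.307, -2.132, 0.0]
contact_force: [0.9, 0.1, -1.8]
opening: 0.0284
```

carry_out([
  [0,0,-0.04,0,0,0,0],
  [0,0,-0.04,0,0,0,0],
  [0,0,-0.04,0,0,0,0],
  [0,0,0,0,0,0,0],
])

```text
t: 24.75
tool_pos: [0.551, -0.0706, 0.0736]
tool_rot: [-2.307, -2.132, 0.0]
contact_force: [0.3, -0.8, -2.1]
opening: 0.0284
```

carry_out([
  [0,0,-0.03,0,0,0,0],
  [0,0,-0.03,0,0,0,0],
  [0,0,0,0,0,0,0],
])

```text
t: 25.05
tool_pos: [0.5513, -0.0707, 0.0728]
tool_rot: [2.307, 2.132, 0.0]
contact_force: [-2.4, 0.2, 1.5]
opening: 0.0279
```

Contact came at about 73 mm, matching the faulty depth and above where the collar would touch. I'll press a little more to confirm a hard stop.

carry_out([
  [0,0,-0.03,0,0,0,0],
  [0,0,-0.02,0,0,0,0],
  [0,0,0,0,0,0,0],
])

```text
t: 25.35
tool_pos: [0.5513, -0.0707, 0.0722]
tool_rot: [2.307, 2.132, -0.0]
contact_force: [-4.3, 0.4, 6.7]
opening: 0.0286
```

carry_out([
  [0,0,-0.03,0,0,0,0],
  [0,0,-0.02,0,0,0,0],
  [0,0,0,0,0,0,0],
  [0,0,0,0,0,0,0],
])

```text
t: 25.75
tool_pos: [0.5514, -0.0707, 0.0717]
tool_rot: [2.307, 2.132, -0.0]
contact_force: [-5.7, 1.1, 10.8]
opening: 0.0282
```

Run:
```python
from h import *
o=ctrl.get_obs();im=ctrl.get_image('wrist')
print(o['t'],o['tool_pos'],o['opening'],o['contact_force'])
c=im['frame'][150:310,230:400];cv2.imwrite('pics/press2.png',cv2.resize(c,None,fx=3.5,fy=3.5,interpolation=0))
```

```text
25.75 [ 0.55141859 -0.07068181  0.07167277] 0.028152190409691902 [-5.72714983  1.12730687 10.76292138]
```

View pics/press2.png

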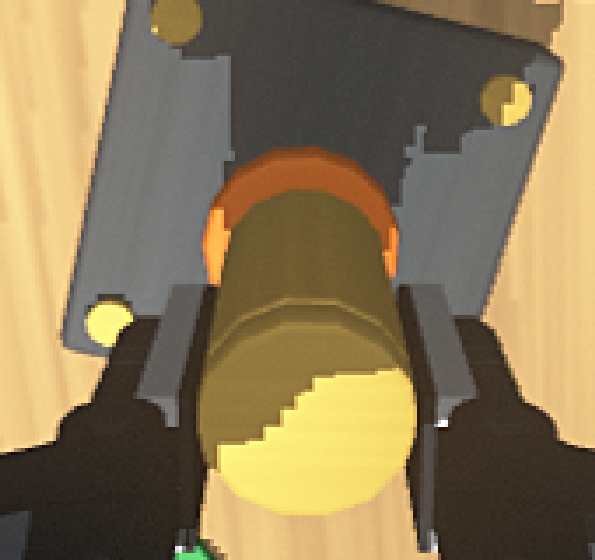

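The stop is stiff (about 8 N/mm) with the mouth near 49–50 mm and the collar still up. Cap A is therefore **faulty** and goes in the saucer.

carry_out([
  [0,0,0.2,0,0,0,0],
  [0,0,0.5,0,0,0,0],
  [0,0,1,0,0,0,0],
  [0,0,1,0,0,0,0],
  [-0.2,0.5,0.6,0,0,0,0],
  [-0.4,1,0,0,0,0,0],
  [-0.4,1,0,0,0,0,0],
  [-0.4,1,0,0,0,0,0],
  [-0.4,1,0,0,0,0,0],
  [-0.4,1,0,0,0,0,0],
  [-0.4,1,0,0,0,0,0],
  [-0.4,1,0,0,0,0,0],
])

```text
t: 27.0
tool_pos: [0.4756, 0.1178, 0.1526]
tool_rot: [2.307, 2.132, 0.001]
contact_force: [0.5, -0.2, -1.4]
opening: 0.0283
```

carry_out([
  [-0.4,1,0,0,0,0,0],
  [-0.4,1,0,0,0,0,0],
  [-0.4,1,0,0,0,0,0],
  [-0.4,1,0,0,0,0,0],
  [-0.1,0.9,-0.3,0,0,0,0],
  [0,0,-0.8,0,0,0,0],
  [0,0,-0.8,0,0,0,0],
  [0,0,-0.8,0,0,0,0],
  [0,0,0,0,0,0,0],
])

```text
t: 27.9
tool_pos: [0.4312, 0.2386, 0.0818]
tool_rot: [-2.305, -2.131, 0.009]
contact_force: [-0.7, -0.0, -1.9]
opening: 0.0283
```

Run:
```python
from h import *
o=ctrl.get_obs();im=ctrl.get_image('wrist')
print(o['t'],o['tool_pos'],o['opening'])
for r in ctrl.mark_of(im,'saucer_in')[:3]:
    px=np.array(r['position'])*[640,400];print(r['p'],px,onz(im,px,.006,o))
cv2.imwrite('pics/w11.png',im['frame'])
```

```text
27.9 [0.43119059 0.23859509 0.08180096] 0.028298913484639386
```

View pics/w11.png

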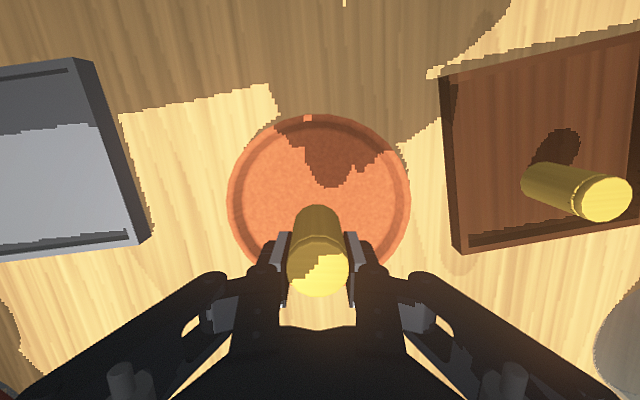

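The cap is over the saucer's middle, and the first cap still stands in the tray on the right. I'll lower it.

carry_out([
  [0.05,0,-0.6,0,0,0,0],
  [0,0,-0.6,0,0,0,0],
  [0,0,-0.4,0,0,0,0],
  [0,0,-0.2,0,0,0,0],
  [0,0,0,0,0,0,0],
])

```text
t: 28.5
tool_pos: [0.4348, 0.2393, 0.0398]
tool_rot: [-2.307, -2.132, 0.001]
contact_force: [-0.1, -0.1, -1.1]
opening: 0.0283
```

carry_out([
  [0,0,-0.15,0,0,0,0],
  [0,0,-0.1,0,0,0,0],
  [0,0,-0.06,0,0,0,0],
  [0,0,0,0,0,0,0],
])

```text
t: 28.9
tool_pos: [0.4348, 0.2394, 0.032]
tool_rot: [-2.307, -2.132, 0.0]
contact_force: [0.4, 0.3, -2.1]
opening: 0.0283
```

carry_out([
  [0,0,-0.04,0,0,0,0],
  [0,0,-0.03,0,0,0,0],
  [0,0,-0.03,0,0,0,0],
  [0,0,0,0,0,0,0],
])

```text
t: 29.3
tool_pos: [0.4348, 0.2394, 0.0295]
tool_rot: [-2.307, -2.132, 0.0]
contact_force: [-0.4, -0.2, -1.2]
opening: 0.0284
```

carry_out([
  [0,0,-0.03,0,0,0,0],
  [0,0,-0.03,0,0,0,0],
  [0,0,0,0,0,0,0],
])

```text
t: 29.6
tool_pos: [0.435, 0.2395, 0.0292]
tool_rot: [-2.307, -2.132, 0.001]
contact_force: [-3.9, -1.1, 7.2]
opening: 0.0283
```

The cap touches the floor at about 29 mm. I'll release and lift.

carry_out([
  [0,0,0.04,0,0,0,0.5],
  [0,0,0,0,0,0,0.6],
  [0,0,0,0,0,0,0.8],
  [0,0,0,0,0,0,0.8],
  [0,0,0.5,0,0,0,0.8],
  [0,0,0.9,0,0,0,0.8],
  [0,0,1,0,0,0,0.8],
  [0,0,1,0,0,0,0.8],
  [0,0,1,0,0,0,0.8],
  [0,0,0.6,0,0,0,0.8],
  [0,0,0,0,0,0,0.8],
])

```text
t: 30.7
tool_pos: [0.4366, 0.24, 0.1574]
tool_rot: [2.306, 2.13, 0.009]
contact_force: [0.2, 0.3, 0.1]
opening: 0.0685
```

Run:
```python
from h import *
o=ctrl.get_obs();im=ctrl.get_image('wrist')
print(o['t'],o['tool_pos'],o['opening'],o['contact_force'])
cv2.imwrite('pics/w12.png',im['frame'])
for r in ctrl.mark_of(im,'saucer_in')[:2]+ctrl.mark_of(im,'tray_in')[:2]:
    px=np.array(r['position'])*[640,400];print(r['p'],px,onz(im,px,.006,o))
for r in ctrl.mark_of(im,'cap_1')[:4]:
    px=np.array(r['position'])*[640,400];print('cap',r['p'],px,onz(im,px,.006,o))
im=ctrl.get_image('scene');cv2.imwrite('pics/s3.png',cv2.resize(im['frame'][110:320,200:500],None,fx=2.6,fy=2.6,interpolation=cv2.INTER_CUBIC))
```

```text
30.7 [0.43659278 0.24004086 0.15738952] 0.06846887112382645 [0.24977385 0.27413904 0.14911959]
0.58 [312.704 186.4  ] [0.43326021 0.23570392 0.006     ]
0.76 [473.472 144.8  ] [0.60454964 0.26679739 0.006     ]
0.63 [ 97.6  158.08] [0.21164684 0.28422541 0.006     ]
cap 0.8 [475.328 167.2  ] [0.60839028 0.24272262 0.006     ]
cap 0.8 [313.6  181.32] [0.43470476 0.2412956  0.006     ]
```

View pics/w12.png

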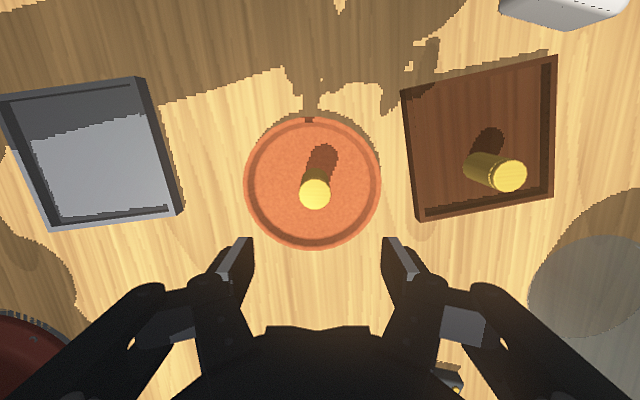

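View pics/s3.png

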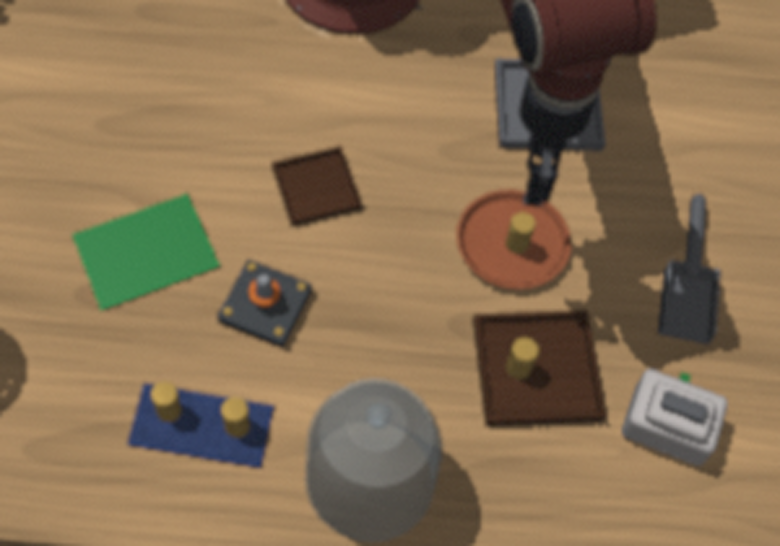

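Both caps stand upright, one in the saucer at (314,194) and one in the tray at (508,176). The blue-mat caps look untouched and the gripper is clear, so I'm handing in.

```bash
python3 -c "
from station import ctrl
print(ctrl.finish_job())"
```

```text
the job is handed in; nothing more can be done
None
```

I tried both caps from the green mat on the gauge pin, put each one away, and handed the job in at about 31 s. No verdict is reported, so these are my own last checks.

- **First cap:** It slid past the faulty depth and pressed the collar down to a hard stop at about 12 N, so it is sound. It now stands in the large dark wooden tray, about 24 mm off the middle.
- **Second cap:** It stopped hard with its mouth at about 50 mm, at about 11 N and roughly 8 N/mm, with the collar still up, so it is faulty. It now stands in the terracotta saucer, within about 6 mm of the middle.

**Final pictures:** Both caps are upright and released, and the gripper is clear of everything. The two blue-mat caps and the bystanders in view look unmoved, judged by eye. I did not measure them again, and the pot and rake were outside the last crop.

**Small disagreements:**
- The wrist camera differed from the grasp position by 1 to 3 mm. I corrected for this when lining up on the pin.
- The first cap met the tray floor about 1 mm higher than I had worked out.

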